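# Hold a dropping pipette ready over the flask

## Robot

A 6-joint arm with a two-finger parallel gripper is mounted at the origin on the work surface. World frame = base frame: x ahead of the robot, y to its left, z up, the work surface at z = 0. Lengths are in m, angles in degrees, forces in N, time in s.
With the tool pointing down it reaches from about 0.375 to 0.9 m from the base axis. Payload 3.1 kg.
Tool frame: the origin (TCP) lies where the fingers leave the gripper's body, on its centre line; the fingertips stand bot.tips_ahead ahead of it and the grasp point (between the pads) lies 51 mm ahead of it (bot.tips_ahead is the distance from the TCP to the fingertips, in m); z points along the fingers, x is the direction in which the jaws open and shut, and the axes are right-handed (so a half turn about z gives the same grasp; the last joint's range is limited). The gripper opens to 87 mm and grips with 3 to 60 N. Pads are 19 mm wide; open, the fingers measure 117 mm over their backs; the gripper's body (75 mm by 190 mm) begins 51 mm behind the grasp point.
Start: joints at [-10.227, 30.224, 82.088, -0, 67.689, -10.227], TCP at [0.625, 0, 0.292] pointing down, gripper open.
Joint ranges: [-176.69, 176.69], [-43.24, 126.21], [12.49, 139.97], [-82, 262], [0, 151.66], [-163.58, 163.58]. Speed limits (degrees/s): [159.86, 159.86, 180, 180, 180, 180].

## Interface

Orientations are given as a 3x3 rotation matrix whose columns are the frame's x, y, z axes.
In Python, from rig import bot, vision, nets gives the robot as it stands.
- The arm moves only by the tool play_rows, never from a script. Its argument "series" is a list of rows, each an object of numbers: "tx", "ty", "tz": the shift along the world's x, y, z as a fraction of full scale; "turn": the turn about the world's z as a fraction of full scale. A call has 1 to 10 rows; each row shifts and turns the commanded pose from where the row before left it; what a row does not reach is not made up. Full scale, the value 1, is 0.8 m for a shift and 60 degrees for a turn. A row lasts 1/10 s, in which the tool goes at most 50 mm and 8.59 degrees, less where a joint would pass 70% of its speed; a pose out of reach is approached as far as the arm can. A call with a number of a shift or a turn outside -1 to 1 is refused whole. A call with a gripper value outside its range is refused whole. "gripper" is the opening, from 0 (shut) to 1 (fully open), set as the call begins (left out, the last holds). The fingers move at their own pace and stop on an object; the grip force is fixed at half the most. Time passes only in rows, so rows that do not move let the fingers close. It gives the time, the measured TCP pose, the force and the opening at its end, in the units of the state.
- bot.read_state(): the state, without advancing time (a new reading comes with each control period).
- vision.capture(name): name is "scene" or "side" or "wrist"; returns a dict with "pixels" (420x560x3 uint8, blue, green, red), "fx", "fy", "cx", "cy" (pixels), "D" ([k1, k2, p1, p2, k3] as OpenCV has them; the pictures are not rectified), "extrinsics" (4x4, takes a point from camera to world coordinates). Camera axes: x right, y down, z forward; pixel columns grow to the right and rows downward; lengths in m; the calibration is good to about 2 mm. A picture is of the moment at which its call begins. There is no depth.
- bot.hand_in(): hands the job in, once; it reports no verdict.
Trained networks look in a picture, given as the dict that the camera call returned (one of the last four; its "shot" number tells which), for a name from the list of things; names that differ only in an ending like _2 or _b are one class to them, and where a whole thing is asked for, a point or a joint stands for the part that bears it (a point fixed in the world has none). Each returns a list of dicts, best first, with "confidence" (0 to 1); they miss things now and then, are a little off and sometimes report something else, mostly with a low value. They report only what shows in the picture. A call takes as long as a camera call. They do not tell look-alikes from the thing itself.
- nets.look_for(picture, query): "at" ([column, row] as shares, 0 to 1, of the picture: columns of its width, rows of its height, amid what is visible of it).
- nets.masks_of(picture, query): "region" (420x560 bool, what is visible of it) and "at" ([column, row] as shares, 0 to 1, of the picture: columns of its width, rows of its height, amid what is visible of it).
The state is a dict: "time_s": time; "joint_positions": joint angles; "qvel": joint speeds; "tau": joint torques, N m; "position": TCP position; "tcp_rot": TCP orientation; "force": force on the tool from outside, world axes, zero at the start; "moment": the same for the moment, N m; "opening": opening from 0.0 (shut) to 1.0 (fully open).
Only numpy, scipy, OpenCV 4.12 (cv2) and the standard library are available. Lean on these libraries where they do the work, as an engineer would, in place of code of your own. Each camera call takes 0.05 s, during which the arm holds its last target.

## Task

Draw the dropping pipette (the glass tube with the rubber bulb) out of the slanted rack, turn it upright with its tip down, and bring it over the conical flask on the white tile. Finish while still holding it there, still and upright, the tip over the middle of the flask's mouth and about 3 cm above the rim so that it touches no glass. Leave the flask, the stirring rod in the rack, the beaker and the bottle standing where they are.

Things in the scene. Friction and masses are not known exactly. Their poses are not given: they have to be found in the camera images.
- dropper_mid (a point): Middle of the loose dropping pipette (190 mm long, about 35 g): on its axis, 95 mm from either end. Amber glass tube of 10 mm diameter, its last 30 mm drawn to a 4 mm tip; black rubber bulb (20 mm diameter, 50 mm long) at the other end. Bare 10 mm tube from 65 mm below to 45 mm above this point. z axis: from tip to bulb. At the start it leans 45 to 52 deg from upright in one rack socket, its lowest 60 mm inside
- dropper_tip (a point): The pipette's open tip, the lower end while it stands in the rack; same axes as dropper_mid.
- rack: Fixed white plastic rack, base 130 x 160 mm (x, y), left or right of the robot, +x roughly away from it; origin at the centre of its underside. Two sockets at y = -45 and +45 mm, 13 mm across, 60 mm deep, slant 45 deg: going up they lead towards the rack's +x. Middle of each mouth 18 mm along +x from the origin, 77 mm up; highest edge of the block 92 mm up.
- rod: Plain glass stirring rod (bystander), 150 mm long, 8 mm diameter, loose in the rack's other socket with a like lean, about 90 mm of it free, so its top is about 140 mm up; origin at its lower end, z axis along it to the top.
- flask: Wide-mouthed conical flask of clear glass, empty, loose, 125 mm tall, 84 mm across the base; origin at the centre of its underside; it stands within 30 mm of the middle of a white ceramic tile 150 mm square and 8 mm thick.
- flask_mouth (a point): Centre of the flask's mouth in the plane of its rim, 125 mm above the flask's underside (about 133 mm above the bench); the opening is about 44 mm wide inside, the rim 52 mm outside.
- beaker: Small glass beaker (bystander), 52 mm across, 70 mm tall, on the bench between rack and tile, nearer the robot or farther; origin at the centre of its underside.
- bottle: Brown reagent bottle with a black cap (bystander), 54 mm across, 105 mm tall, on the bench between rack and tile, nearer the robot or farther; origin at the centre of its underside.
There are look-alikes about, which are no part of the job. What is shaped like the flask but pink is not meant. Of the things that look like the part that bears dropper_mid, the larger one is meant.

How it is judged:
By the outcome, as a careful person would: the job done as asked, in the order asked, and still so for the second after the job is handed in, while the arm keeps its last pose, push and grip.
It also fails if it takes over 38 s, if anything falls off the work surface, if the arm or the gripper's body presses on something with over 40 N, if the wrist force passes 120 N, or if a joint passes its speed limit or range.

## Working session

There is one attempt and no reset: what is moved stays moved. The work goes in short steps, Python scripts to look and compute and a tool call to move; the robot and the scene stay as the last step left them, time stands still between calls to the robot, and variables do not carry over. Pictures are saved under pics/ and viewed, and the job is handed in when it is done.

Besides the shell and the picture viewer there is one more tool, called after "Call:" as name(argument=value, ...) on one line, values as JSON. play_rows: Moves the arm, as the interface text tells. Shift numbers are shares of 0.8 m and turn numbers shares of 60 degrees, none past 1 either way. Its arguments: {"type":"object","properties":{"series":{"type":"array"},"gripper":{"type":"number"}},"required":["series"]}

```bash
mkdir -p pics; ls; cat > h.py <<'E'
import numpy as np, cv2
from rig import bot, vision, nets
def K(p): return np.array([[p['fx'],0,p['cx']],[0,p['fy'],p['cy']],[0,0,1.]])
def ray(p,uv):
    n=cv2.undistortPoints(np.array([[uv]],float),K(p),np.array(p['D'],float))[0,0]
    E=np.array(p['extrinsics']); d=E[:3,:3]@np.array([n[0],n[1],1.]); return E[:3,3],d/np.linalg.norm(d)
def tri(obs):
    A=np.zeros((3,3));b=np.zeros(3)
    for p,uv in obs:
        o,d=ray(p,uv);M=np.eye(3)-np.outer(d,d);A+=M;b+=M@o
    x=np.linalg.solve(A,b); return x,[float(np.linalg.norm((np.eye(3)-np.outer(ray(p,uv)[1],ray(p,uv)[1]))@(x-ray(p,uv)[0]))) for p,uv in obs]
def atz(p,uv,z):
    o,d=ray(p,uv);return o+d*(z-o[2])/d[2]
def proj(p,X):
    E=np.linalg.inv(np.array(p['extrinsics']));X=np.atleast_2d(X).astype(float)
    r,_=cv2.Rodrigues(E[:3,:3]);return cv2.projectPoints(X,r,E[:3,3],K(p),np.array(p['D'],float))[0][:,0]
E
python3 - <<'E'
from h import *
print(bot.tips_ahead); print(bot.read_state())
for c in ['scene','side','wrist']:
    p=vision.capture(c); cv2.imwrite(f'pics/a_{c}.png',p['pixels'])
    print(c,np.round(p['extrinsics'],3).tolist(),p['fx'])
    for q in ['dropper_mid','dropper_tip','rack','rod','flask','flask_mouth','beaker','bottle']:
        print(q,[(round(r['confidence'],2),(np.array(r['at'])*[560,420]).round(1).tolist()) for r in nets.look_for(p,q)][:4])
E
```

```text
pics
0.0697
{'time_s': 0.0, 'joint_positions': array([-1.02269546e+01,  3.02796999e+01,  8.21550393e+01,  5.32654434e-04,
        6.76869486e+01, -1.02282222e+01]), 'qvel': array([-0.0571181 ,  0.05535601, -0.03157058, -0.06233903,  0.03195395,
        0.09718427]), 'tau': array([-5.45745443e-04, -4.40045428e+01, -1.76593530e+01,  6.32597599e-02,
        5.83207863e-02, -1.53719384e-04]), 'position': array([6.24436892e-01, 1.36847803e-04, 2.91271059e-01]), 'tcp_rot': array([[ 9.99997819e-01,  1.81815894e-05, -2.08858067e-03],
       [ 1.89868792e-05, -9.99999925e-01,  3.85548764e-04],
       [-2.08857350e-03, -3.85587578e-04, -9.99997745e-01]]), 'force': array([-0.06992501,  0.08387486,  0.4269027 ]), 'moment': array([ 0.03335028,  0.00949208, -0.00461815]), 'opening': 0.9958072406664533}
scene [[0.368, 0.643, -0.672, 1.242], [0.93, -0.264, 0.257, -0.267], [-0.012, -0.719, -0.694, 0.79], [0.0, 0.0, 0.0, 1.0]] 398.87891505257653
dropper_mid [(0.53, [331.9, 149.4])]
dropper_tip [(0.56, [334.5, 150.4]), (0.44, [364.1, 173.5])]
rack [(0.84, [364.8, 184.6])]
rod [(0.52, [389.6, 169.6])]
f
[... 341 characters left out ...]
 [275.6, 405.2]), (0.63, [195.1, 271.9]), (0.57, [244.0, 201.3])]
dropper_tip [(0.91, [196.9, 268.1])]
rack [(0.6, [208.8, 342.0]), (0.45, [196.5, 269.4])]
rod [(0.68, [165.6, 305.6])]
flask [(0.76, [302.6, 175.0])]
flask_mouth [(0.94, [299.8, 173.4]), (0.52, [243.5, 203.3])]
beaker [(0.79, [244.1, 203.9])]
bottle [(0.64, [310.7, 275.9])]
wrist [[1.0, -0.001, 0.001, 0.626], [-0.0, -0.962, -0.272, 0.074], [0.001, 0.272, -0.962, 0.385], [0.0, 0.0, 0.0, 1.0]] 290.25357645082084
dropper_mid []
dropper_tip []
rack [(0.76, [154.3, 9.7])]
rod []
flask [(0.92, [307.6, 310.4])]
flask_mouth [(0.89, [307.8, 309.4])]
beaker [(0.71, [340.5, 215.7])]
bottle [(0.94, [113.1, 180.6]), (0.42, [339.3, 218.0])]
```

View pics/a_scene.png

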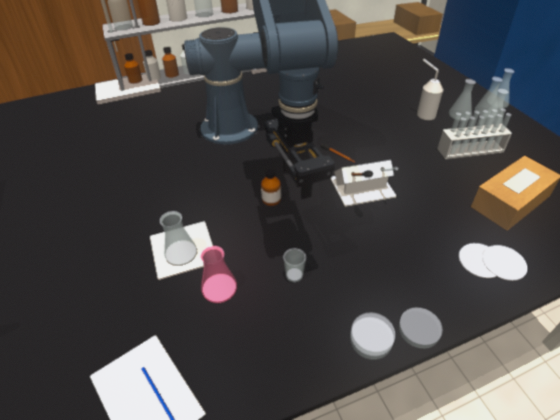

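View pics/a_side.png

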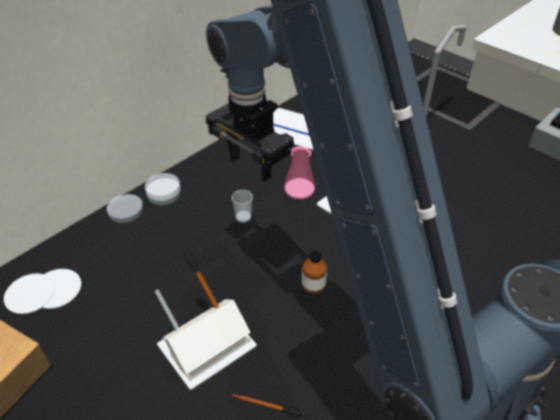

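View pics/a_wrist.png

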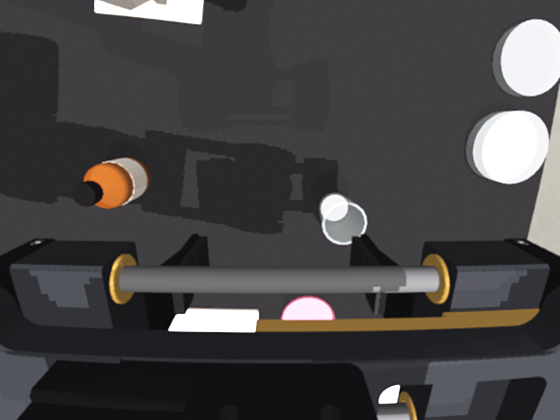

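```bash
python3 - <<'E'
from h import *
s=vision.capture('scene'); d=vision.capture('side')
for n,p,(x0,y0,x1,y1) in [('s',s,(320,140,420,215)),('d',d,(140,240,300,420))]:
    f=6 if n=='s' else 3.3
    cv2.imwrite(f'pics/b_{n}.png',cv2.resize(p['pixels'][y0:y1,x0:x1],None,fx=f,fy=f,interpolation=cv2.INTER_CUBIC))
for q in ['dropper_mid','rod','rack']:
  for n,p in [('s',s),('d',d)]:
    for r in nets.masks_of(p,q):
        m=r['region'];ys,xs=np.nonzero(m)
        print(q,n,round(r['confidence'],2),xs.min(),xs.max(),ys.min(),ys.max(),m.sum())
c=d
for q in ['flask','beaker','bottle']:
  for n,p in [('s',s),('d',d)]:
    for r in nets.masks_of(p,q):
        m=r['region'];ys,xs=np.nonzero(m)
        print(q,n,round(r['confidence'],2),xs.min(),xs.max(),ys.min(),ys.max(),m.sum(),atz(p,[xs.mean(),ys.mean()],.05).round(3))
E
```

```text
dropper_mid s 0.42 324 326 146 148 6
dropper_mid d 0.89 184 217 250 307 404
dropper_mid d 0.67 239 300 396 415 324
rod s 0.45 381 396 168 171 41
rod d 0.65 156 179 291 330 214
rack s 0.94 331 395 161 205 1914
rack d 0.72 158 255 300 388 4693
flask s 0.61 201 236 246 302 1540 [ 0.672 -0.216  0.05 ]
flask s 0.6 160 197 211 265 1406 [ 0.528 -0.281  0.05 ]
flask d 0.6 284 314 146 198 1186 [ 0.667 -0.218  0.05 ]
beaker s 0.79 284 304 248 281 582 [ 0.707 -0.04   0.05 ]
beaker d 0.93 232 251 191 220 506 [ 0.691 -0.031  0.05 ]
beaker d 0.28 156 178 290 331 156 [0.571 0.299 0.05 ]
bottle s 0.66 261 279 169 204 544 [0.431 0.002 0.05 ]
bottle d 0.89 302 326 250 293 872 [0.418 0.011 0.05 ]
```

View pics/b_s.png

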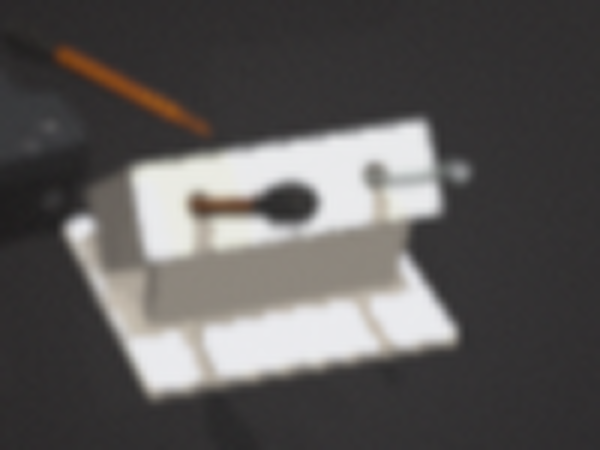

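View pics/b_d.png

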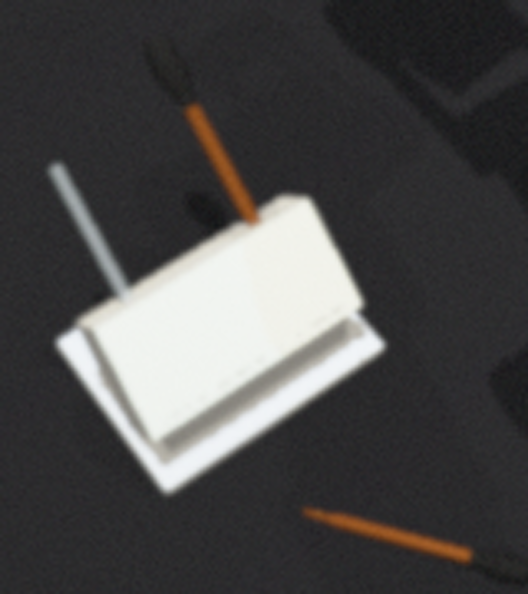

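```bash
python3 - <<'E'
from h import *
s=vision.capture('scene'); d=vision.capture('side')
S=lambda x,y:(320+(x+.5)/6-.5,140+(y+.5)/6-.5)
D=lambda x,y:(140+(x+.5)/3.3-.5,240+(y+.5)/3.3-.5)
z=.01
for n,c in [('s +x,-y',(152,398)),('s +x+y',(457,345)),('s -x-y',(65,228))]: print(n,atz(s,S(*c),z).round(4))
for n,c in [('d -x+y',(165,492)),('d -x-y',(383,346)),('d +x+y',(58,342))]: print(n,atz(d,D(*c),z).round(4))
print('high edge s',[atz(s,S(*c),.092).round(4) for c in [(135,170),(425,122)]])
print('high edge d',[atz(d,D(*c),.092).round(4) for c in [(300,197),(85,322)]])
print('low edge s',[atz(s,S(*c),.062).round(4) for c in [(152,260),(440,212)]])
print('neck',tri([(s,S(258,205)),(d,D(190,103))]))
print('bulb mid',tri([(s,S(290,203)),(d,D(170,70))]))
print('rodtop',tri([(s,S(460,172)),(d,D(57,168))]))
print('mouth s',atz(s,S(200,205),.077))
E
```

```text
s +x,-y [0.5414 0.1866 0.01  ]
s +x+y [0.5645 0.3412 0.01  ]
s -x-y [0.4127 0.2047 0.01  ]
d -x+y [0.4221 0.3685 0.01  ]
d -x-y [0.4001 0.2114 0.01  ]
d +x+y [0.5486 0.3496 0.01  ]
high edge s [array([0.474 , 0.2047, 0.092 ]), array([0.4936, 0.3519, 0.092 ])]
high edge d [array([0.4729, 0.207 , 0.092 ]), array([0.4969, 0.3531, 0.092 ])]
low edge s [array([0.5046, 0.2006, 0.062 ]), array([0.5255, 0.346 , 0.062 ])]
neck (array([0.55397345, 0.2206194 , 0.12586206]), [0.00032984433701813826, 0.00032984433701820537])
bulb mid (array([0.57305187, 0.22094642, 0.14143245]), [0.0016798739115053106, 0.0016798739115053858])
rodtop (array([0.57103727, 0.31105787, 0.13000803]), [0.00159563073792789, 0.0015956307379278293])
mouth s [0.49279251 0.23080884 0.077     ]
```

The side view has the amber pipette at about (190,262) to (217,307) in the rack, and the rod at (157,292). In the scene view the clear flask stands on the tile at (178,240) and the pink decoy at (217,280). The small dropper lying on the bench is also a decoy. I'll turn the jaws across the rack and move above the bulb.

Call:
play_rows(series=[{"tx": -0.0068,"ty": 0.0273,"tz": -0.006,"turn": 0.1367},{"tx": -0.0068,"ty": 0.0273,"tz": -0.006,"turn": 0.1367},{"tx": -0.0068,"ty": 0.0273,"tz": -0.006,"turn": 0.1367},{"tx": -0.0068,"ty": 0.0273,"tz": -0.006,"turn": 0.1367},{"tx": -0.0068,"ty": 0.0273,"tz": -0.006,"turn": 0.1367},{"tx": -0.0068,"ty": 0.0273,"tz": -0.006,"turn": 0.1367},{"tx": -0.0068,"ty": 0.0273,"tz": -0.006,"turn": 0.1367},{"tx": -0.0068,"ty": 0.0273,"tz": -0.006,"turn": 0.1367},{"tx": -0.0068,"ty": 0.0273,"tz": -0.006,"turn": 0.1367},{"tx": -0.0068,"ty": 0.0273,"tz": -0.006,"turn": 0.1367}], gripper=1)

```text
time_s: 3.15
position: [0.5704, 0.2193, 0.2441]
tcp_rot: [[0.133, 0.991, 0.0], [0.991, -0.133, 0.0], [0.0, 0.0, -1.0]]
force: [0.4, -0.9, 0.3]
opening: 0.997
```

Call:
play_rows(series=[{"tx": 0},{"tx": 0},{"tx": 0}])

```text
invalid input
```

```bash
cat > shot.py <<'E'
import sys
from h import *
t=sys.argv[1]; st=bot.read_state()
print(st['time_s'],st['position'].round(4),st['tcp_rot'].round(3).tolist(),st['force'].round(2),round(st['opening'],3),st['joint_positions'].round(1))
for c in sys.argv[2:]:
    p=vision.capture(c); cv2.imwrite(f'pics/{t}_{c}.png',p['pixels']); 
    import pickle; pickle.dump({k:p[k] for k in p},open(f'pics/{t}_{c}.pkl','wb'))
E
python3 shot.py c wrist side
```

```text
3.15 [0.5704 0.2193 0.2441] [[0.133, 0.991, 0.0], [0.991, -0.133, 0.0], [0.0, 0.0, -1.0]] [ 0.42 -0.91  0.26] 0.997 [ 10.6  32.4  86.9  -0.   60.7 -71.8]
```

View pics/c_wrist.png

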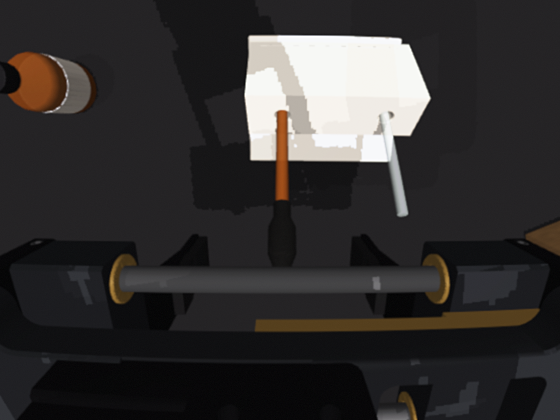

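View pics/c_side.png

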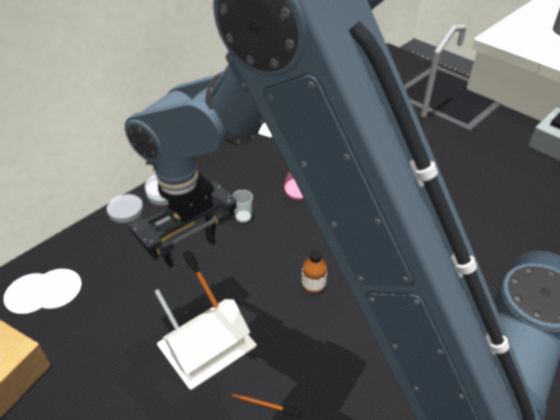

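```bash
python3 - <<'E'
from h import *; import pickle
w=pickle.load(open('pics/c_wrist.pkl','rb'));d=pickle.load(open('pics/c_side.pkl','rb'))
im=d['pixels'][240:320,170:240];cv2.imwrite('pics/c_side_crop.png',cv2.resize(im,None,fx=8,fy=8,interpolation=cv2.INTER_CUBIC))
s=vision.capture('scene');cv2.imwrite('pics/c_scene.png',s['pixels'])
print(tri([(w,(283,203)),(d,(198,271.5))]), tri([(w,(281,113)),(d,(217,307))]))
P=np.array([.4925,.232,.077])
for lean in (46,49,52):
  for yaw in (-8,):
    l,y=np.radians([lean,yaw]);u=np.array([np.sin(l)*np.cos(y),np.sin(l)*np.sin(y),np.cos(l)])
    print(lean,[ (proj(w,P+a*u).round(0).tolist(),proj(d,P+a*u).round(1).tolist()) for a in (.005,.08,.13)])
E
```

```text
(array([0.55356199, 0.22225471, 0.12588967]), [0.0022186290501296445, 0.002218629050129875]) (array([0.48887127, 0.23129286, 0.07498619]), [0.0001684858949367808, 0.00016848589493677])
46 [([[282.0, 121.0]], [[214.2, 303.5]]), ([[282.0, 198.0]], [[197.2, 270.8]]), ([[283.0, 265.0]], [[185.7, 248.8]])]
49 [([[282.0, 122.0]], [[214.2, 303.5]]), ([[282.0, 201.0]], [[196.6, 271.0]]), ([[282.0, 268.0]], [[184.8, 249.2]])]
52 [([[282.0, 122.0]], [[214.2, 303.5]]), ([[282.0, 203.0]], [[196.1, 271.2]]), ([[282.0, 270.0]], [[184.0, 249.7]])]
```

View pics/c_side_crop.png

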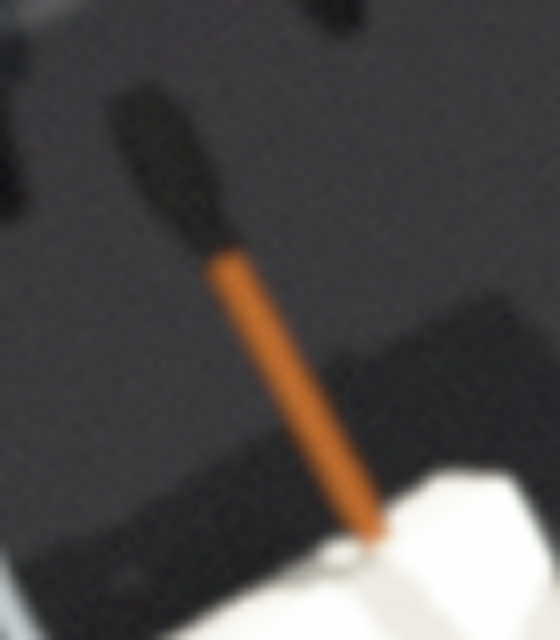

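Call:
play_rows(series=[{"tx": 0.0,"ty": 0.0,"tz": -0.023,"turn": 0.0},{"tx": 0.0,"ty": 0.0,"tz": -0.023,"turn": 0.0},{"tx": 0.0,"ty": 0.0,"tz": -0.023,"turn": 0.0},{"tx": 0.0,"ty": 0.0,"tz": 0.0,"turn": 0.0}], gripper=1.0)

```text
time_s: 3.7
position: [0.5696, 0.2171, 0.1869]
tcp_rot: [[0.141, 0.99, -0.005], [0.99, -0.141, -0.001], [-0.002, -0.005, -1.0]]
force: [-0.9, -0.1, 0.1]
opening: 0.999
```

```bash
python3 shot.py d wrist side
```

```text
3.7 [0.5696 0.2171 0.1869] [[0.141, 0.99, -0.005], [0.99, -0.141, -0.001], [-0.002, -0.005, -1.0]] [-0.86 -0.1   0.13] 0.999 [ 10.4  36.7  89.4  -0.   54.2 -71.5]
```

View pics/d_wrist.png

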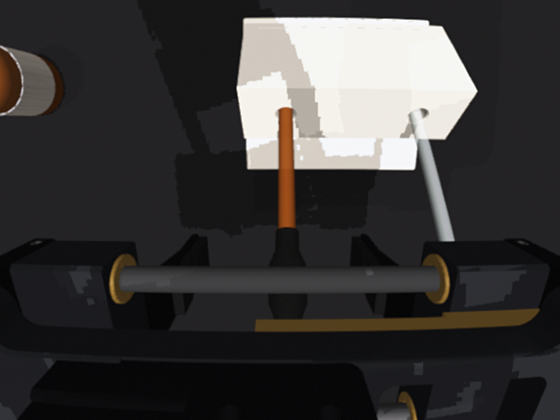

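View pics/d_side.png

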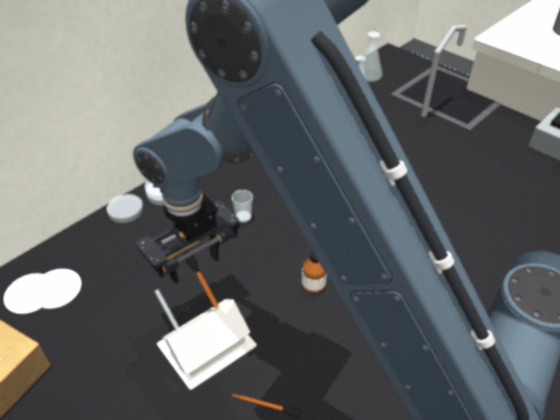

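Call:
play_rows(series=[{"tx": 0.0,"ty": 0.004,"tz": 0.0,"turn": 0.0},{"tx": 0.0,"ty": 0.0,"tz": 0.0,"turn": 0.0}], gripper=1.0)

```text
time_s: 4.0
position: [0.5714, 0.2219, 0.1903]
tcp_rot: [[0.139, 0.99, 0.002], [0.99, -0.139, 0.001], [0.001, 0.002, -1.0]]
force: [-0.3, 0.5, -0.6]
opening: 1.0
```

Call:
play_rows(series=[{"tx": 0.0,"ty": 0.0,"tz": 0.0,"turn": 0.0},{"tx": 0.0,"ty": 0.0,"tz": 0.0,"turn": 0.0},{"tx": 0.0,"ty": 0.0,"tz": 0.0,"turn": 0.0},{"tx": 0.0,"ty": 0.0,"tz": 0.0,"turn": 0.0},{"tx": 0.0,"ty": 0.0,"tz": 0.0,"turn": 0.0},{"tx": 0.0,"ty": 0.0,"tz": 0.0,"turn": 0.0},{"tx": 0.0,"ty": 0.0,"tz": 0.0,"turn": 0.0},{"tx": 0.0,"ty": 0.0,"tz": 0.0,"turn": 0.0},{"tx": 0.0,"ty": 0.0,"tz": 0.0,"turn": 0.0},{"tx": 0.0,"ty": 0.0,"tz": 0.0,"turn": 0.0}], gripper=0.0)

```text
time_s: 5.0
position: [0.5706, 0.2216, 0.189]
tcp_rot: [[0.139, 0.99, -0.0], [0.99, -0.139, -0.0], [-0.0, -0.0, -1.0]]
force: [-0.2, 0.0, 0.6]
opening: 0.211
```

```bash
python3 shot.py e wrist side
```

```text
5.0 [0.5706 0.2216 0.189 ] [[0.139, 0.99, -0.0], [0.99, -0.139, -0.0], [-0.0, -0.0, -1.0]] [-0.16  0.    0.6 ] 0.211 [ 10.8  36.6  89.1  -0.   54.3 -71.2]
```

View pics/e_wrist.png

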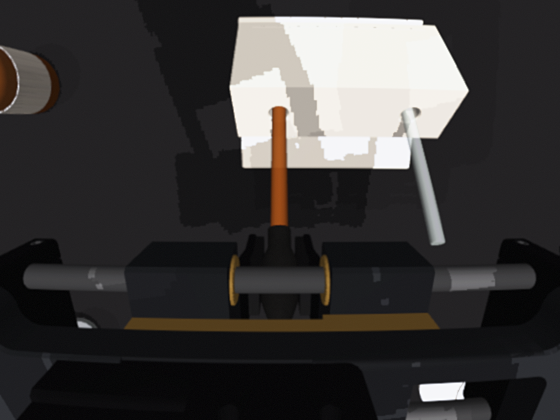

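Call:
play_rows(series=[{"tx": 0.0133,"ty": -0.0019,"tz": 0.011,"turn": 0.0},{"tx": 0.0133,"ty": -0.0019,"tz": 0.011,"turn": 0.0},{"tx": 0.0133,"ty": -0.0019,"tz": 0.011,"turn": 0.0},{"tx": 0.0133,"ty": -0.0019,"tz": 0.011,"turn": 0.0},{"tx": 0.0133,"ty": -0.0019,"tz": 0.011,"turn": 0.0},{"tx": 0.0133,"ty": -0.0019,"tz": 0.011,"turn": 0.0},{"tx": 0.0,"ty": 0.0,"tz": 0.0,"turn": 0.0}], gripper=0.0)

```text
time_s: 5.8
position: [0.6365, 0.2123, 0.2432]
tcp_rot: [[0.139, 0.99, 0.005], [0.99, -0.139, 0.0], [0.001, 0.004, -1.0]]
force: [-0.3, -0.1, 0.5]
opening: 0.217
```

```bash
python3 shot.py f wrist side scene
```

```text
5.8 [0.6365 0.2123 0.2432] [[0.139, 0.99, 0.005], [0.99, -0.139, 0.0], [0.001, 0.004, -1.0]] [-0.31 -0.06  0.46] 0.217 [  8.9  36.7  77.8  -0.   65.2 -73. ]
```

View pics/f_wrist.png

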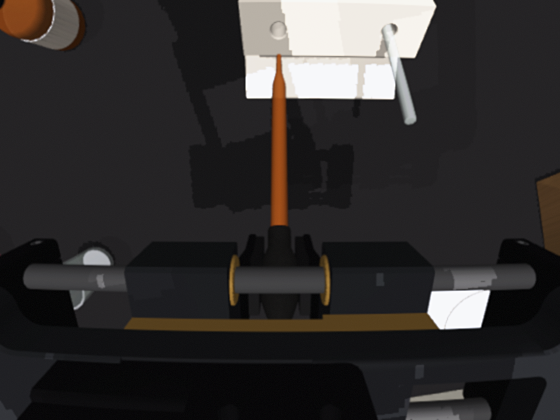

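View pics/f_side.png

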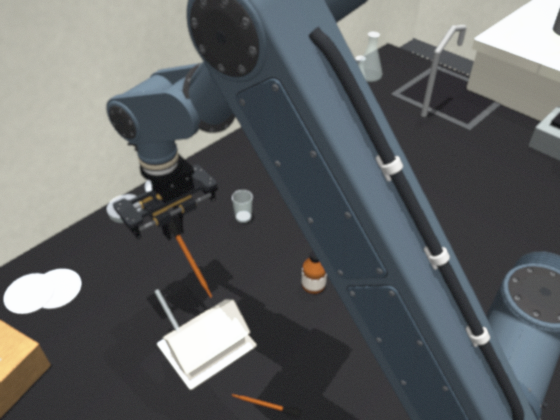

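View pics/f_scene.png

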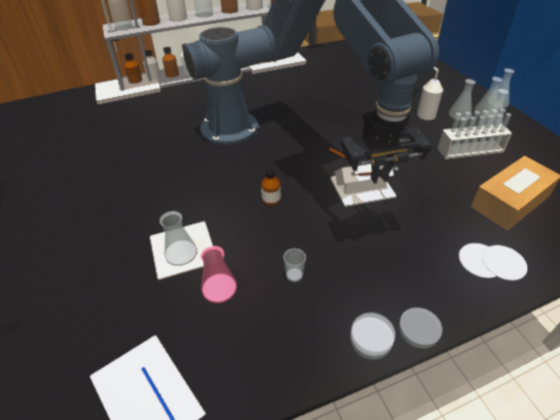

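```bash
python3 - <<'E'
from h import *; import pickle
w=pickle.load(open('pics/f_wrist.pkl','rb'));d=pickle.load(open('pics/f_side.pkl','rb'))
x,e=tri([(w,(279,56)),(d,(211,297.5))]);g=np.array([.6365,.2123,.192]);print(x,e,np.linalg.norm(g-x))
v=g-x;print(np.degrees(np.arccos(v[2]/np.linalg.norm(v))),np.degrees(np.arctan2(v[1],v[0])))
v=v/np.linalg.norm(v)
for L in (.1,.13,.16): print(L,proj(w,g-L*v),proj(d,g-L*v))
E
```

```text
[0.51136402 0.22828996 0.08260649] [0.0013647892593164322, 0.0013647892593163806] 0.16697794096932192
49.06992507471096 -7.281833897547435
0.1 [[278.23769292 119.79208594]] [[194.46423368 268.999933  ]]
0.13 [[277.83884938  88.51055084]] [[201.58676622 281.8722727 ]]
0.16 [[277.49003852  61.17634089]] [[208.69779382 294.70745793]]
```

Call:
play_rows(series=[{"tx": 0.019,"ty": -0.0025,"tz": 0.0,"turn": 0.0},{"tx": 0.0,"ty": 0.0,"tz": -0.022,"turn": 0.0},{"tx": 0.0,"ty": 0.0,"tz": -0.022,"turn": 0.0},{"tx": 0.0,"ty": 0.0,"tz": -0.022,"turn": 0.0},{"tx": -0.02,"ty": 0.0027,"tz": 0.0,"turn": 0.0},{"tx": -0.02,"ty": 0.0027,"tz": 0.0,"turn": 0.0},{"tx": -0.01,"ty": 0.0013,"tz": 0.0,"turn": 0.0},{"tx": 0.0,"ty": 0.0,"tz": 0.0,"turn": 0.0}], gripper=0.0)

```text
time_s: 6.75
position: [0.6084, 0.2162, 0.189]
tcp_rot: [[0.138, 0.99, -0.001], [0.99, -0.138, -0.0], [-0.0, -0.001, -1.0]]
force: [-0.0, -0.2, 0.3]
opening: 0.213
```

```bash
python3 shot.py g wrist side
```

```text
6.75 [0.6084 0.2162 0.189 ] [[0.138, 0.99, -0.001], [0.99, -0.138, -0.0], [-0.0, -0.001, -1.0]] [-0.05 -0.22  0.27] 0.213 [  9.7  38.8  83.9   0.   57.4 -72.4]
```

View pics/g_wrist.png

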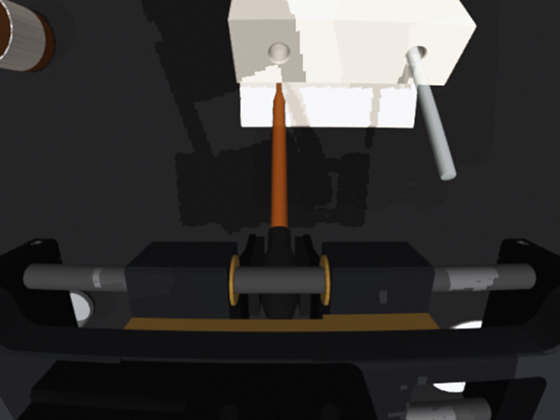

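View pics/g_side.png

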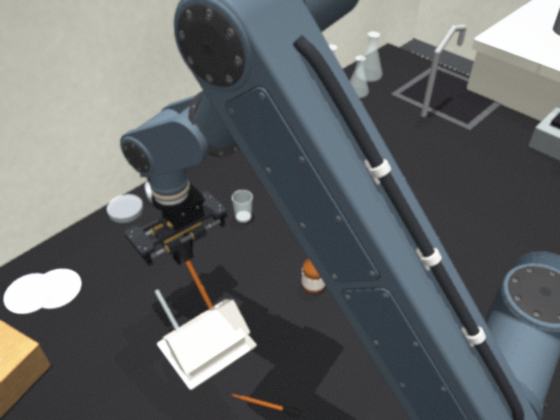

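Call:
play_rows(series=[{"tx": -0.0097,"ty": 0.0013,"tz": 0.0112,"turn": 0.0},{"tx": -0.0097,"ty": 0.0013,"tz": 0.0112,"turn": 0.0},{"tx": -0.0097,"ty": 0.0013,"tz": 0.0106,"turn": 0.0},{"tx": -0.0097,"ty": 0.0013,"tz": 0.0106,"turn": 0.0},{"tx": 0.0,"ty": 0.0,"tz": 0.0,"turn": 0.0}], gripper=0.0)

```text
time_s: 7.35
position: [0.5781, 0.2205, 0.226]
tcp_rot: [[0.138, 0.99, 0.003], [0.99, -0.138, 0.0], [0.001, 0.003, -1.0]]
force: [2.1, 0.6, 0.1]
opening: 0.218
```

```bash
python3 shot.py i wrist side
```

```text
7.35 [0.5781 0.2205 0.226 ] [[0.138, 0.99, 0.003], [0.99, -0.138, 0.0], [0.001, 0.003, -1.0]] [2.07 0.61 0.12] 0.218 [ 10.5  34.2  86.7  -0.   59.  -71.5]
```

View pics/i_wrist.png

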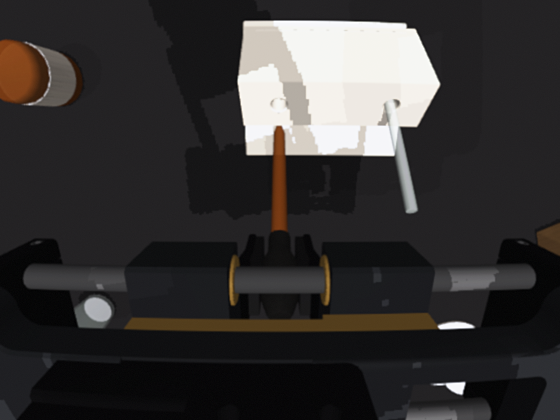

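View pics/i_side.png

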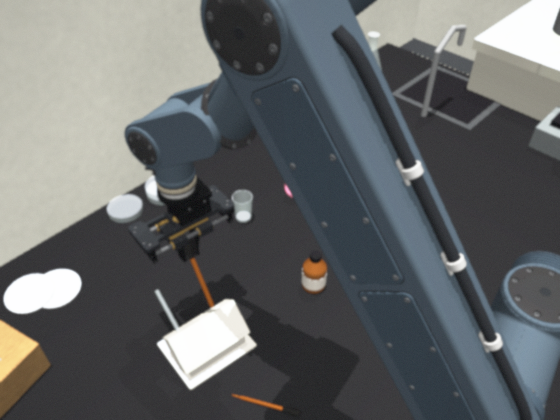

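Call:
play_rows(series=[{"tx": -0.0125,"ty": 0.0017,"tz": 0.006,"turn": 0.0},{"tx": -0.0125,"ty": 0.0017,"tz": 0.006,"turn": 0.0},{"tx": -0.0136,"ty": 0.0019,"tz": 0.004,"turn": 0.0},{"tx": -0.0136,"ty": 0.0019,"tz": 0.004,"turn": 0.0},{"tx": 0.0,"ty": 0.0,"tz": 0.0,"turn": 0.0}], gripper=0.0)

```text
time_s: 7.95
position: [0.5348, 0.2262, 0.2404]
tcp_rot: [[0.138, 0.99, -0.001], [0.99, -0.138, -0.0], [-0.0, -0.001, -1.0]]
force: [1.2, 0.1, -0.0]
opening: 0.211
```

```bash
python3 shot.py j wrist side
```

```text
7.95 [0.5348 0.2262 0.2404] [[0.138, 0.99, -0.001], [0.99, -0.138, -0.0], [-0.0, -0.001, -1.0]] [ 1.17  0.12 -0.01] 0.211 [ 11.9  30.5  91.5   0.   58.  -70.2]
```

View pics/j_wrist.png

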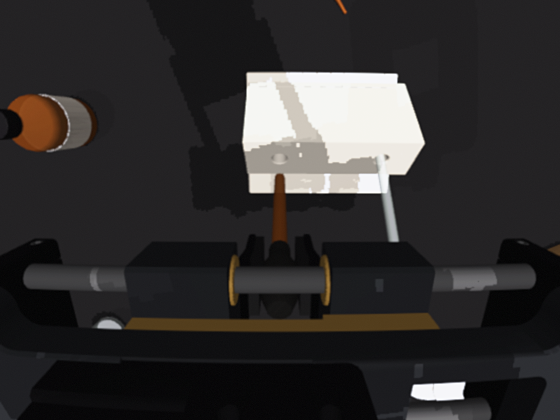

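View pics/j_side.png

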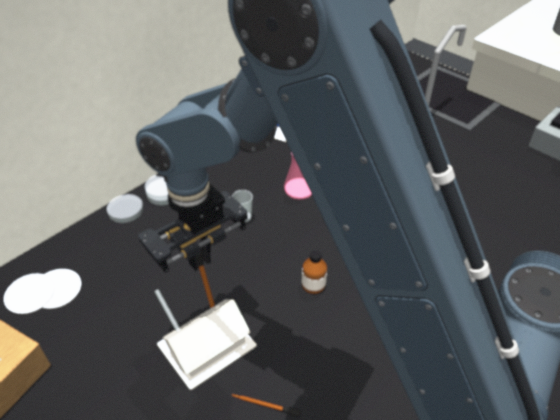

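Call:
play_rows(series=[{"tx": -0.012,"ty": 0.0016,"tz": 0.002,"turn": 0.0},{"tx": -0.011,"ty": 0.0015,"tz": 0.001,"turn": 0.0},{"tx": 0.0,"ty": 0.0,"tz": 0.0,"turn": 0.0},{"tx": 0.0,"ty": 0.0,"tz": 0.0,"turn": 0.0}], gripper=0.0)

```text
time_s: 8.45
position: [0.5178, 0.2283, 0.2422]
tcp_rot: [[0.139, 0.99, -0.001], [0.99, -0.139, -0.0], [-0.0, -0.001, -1.0]]
force: [0.7, -0.1, 0.5]
opening: 0.214
```

Call:
play_rows(series=[{"tx": 0.02,"ty": -0.0027,"tz": 0.0,"turn": 0.0},{"tx": 0.03,"ty": -0.004,"tz": 0.0,"turn": 0.0},{"tx": 0.03,"ty": -0.004,"tz": 0.0,"turn": 0.0},{"tx": 0.0,"ty": 0.0,"tz": 0.0,"turn": 0.0},{"tx": 0.0,"ty": 0.0,"tz": 0.0,"turn": 0.0}], gripper=0.0)

```text
time_s: 8.95
position: [0.5815, 0.2195, 0.2415]
tcp_rot: [[0.139, 0.99, -0.003], [0.99, -0.139, -0.0], [-0.001, -0.003, -1.0]]
force: [-0.3, -0.3, -0.7]
opening: 0.21
```

```bash
python3 shot.py k wrist side scene; python3 - <<'E'
import cv2
a=cv2.imread('pics/k_scene.png')[120:230,310:450];b=cv2.imread('pics/k_side.png')[210:330,120:270]
cv2.imwrite('pics/k_c.png',cv2.resize(a,None,fx=5,fy=5,interpolation=cv2.INTER_CUBIC))
cv2.imwrite('pics/k_d.png',cv2.resize(b,None,fx=5,fy=5,interpolation=cv2.INTER_CUBIC))
E
```

```text
8.95 [0.5815 0.2195 0.2415] [[0.139, 0.99, -0.003], [0.99, -0.139, -0.0], [-0.001, -0.003, -1.0]] [-0.34 -0.31 -0.74] 0.21 [ 10.4  33.4  85.3   0.   61.5 -71.6]
```

View pics/k_wrist.png

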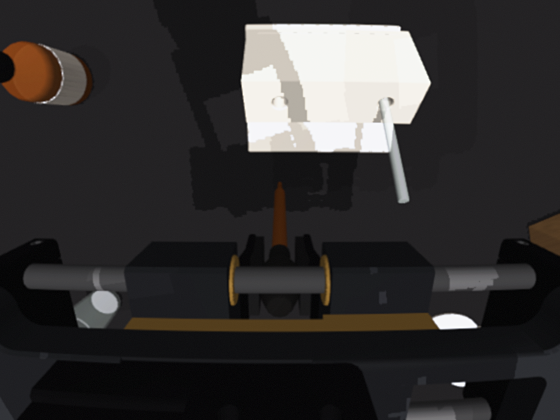

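View pics/k_c.png

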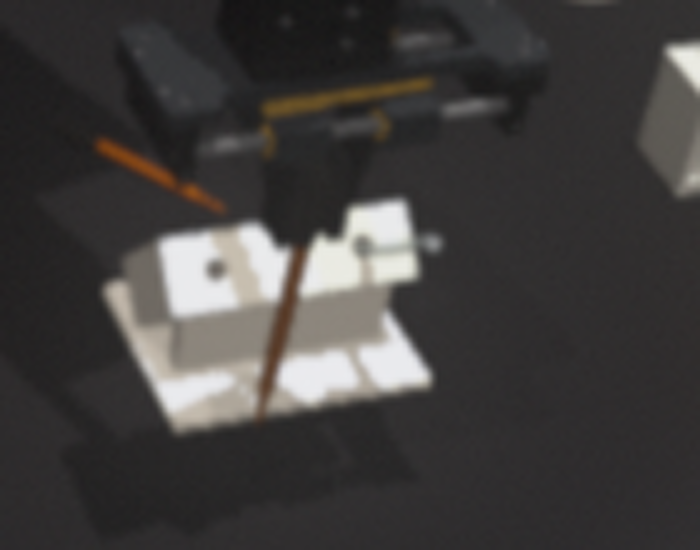

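View pics/k_d.png

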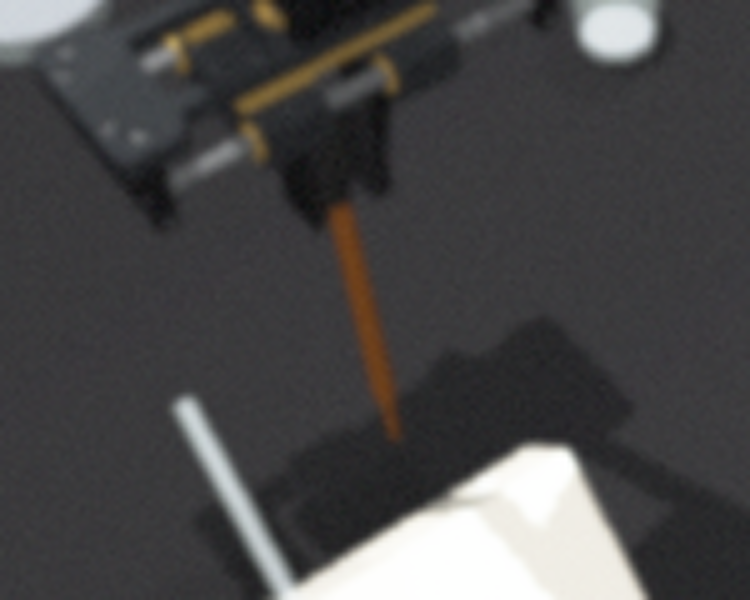

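```bash
python3 - <<'E'
from h import *; import pickle
L=lambda c:pickle.load(open(f'pics/k_{c}.pkl','rb'))
w,d,s=L('wrist'),L('side'),L('scene')
S=lambda x,y:(310+(x+.5)/5-.5,120+(y+.5)/5-.5); D=lambda x,y:(120+(x+.5)/5-.5,210+(y+.5)/5-.5)
g=np.array([.5815,.2195,.1905])
for o in ([(s,S(260,416)),(d,D(396,440))],[(s,S(260,416)),(d,D(396,440)),(w,(280,183))],[(d,D(396,440)),(w,(280,183))]):
    t,e=tri(o);v=g-t;print(t.round(4),np.round(e,4),np.linalg.norm(v).round(4),'lean xdir',np.degrees(np.arctan2(v[0],v[2])),'ydir',np.degrees(np.arctan2(v[1],v[2])))
u,e=tri([(s,S(300,248)),(d,D(342,208))]);print(u,e)
v=u-t;print(np.degrees(np.arctan2(v[0],v[2])),np.degrees(np.arctan2(v[1],v[2])))
E
```

```text
[0.5643 0.2233 0.0291] [0.0014 0.0014] 0.1623 lean xdir 6.087213829420621 ydir -1.346727191630061
[0.5664 0.2223 0.0297] [0.0015 0.0028 0.0027] 0.1615 lean xdir 5.361470016042385 ydir -1.0013665366939688
[0.5695 0.2201 0.0216] [0.0016 0.0016] 0.1693 lean xdir 4.054457730691098 ydir -0.22021575999303503
[0.58155473 0.2183312  0.16217074] [0.0011497828135485335, 0.0011497828135484543]
4.8902819481289885 -0.7410674595498026
```

Call:
play_rows(series=[{"tx": -0.03,"ty": 0.004,"tz": 0.0,"turn": 0.0},{"tx": -0.03,"ty": 0.004,"tz": 0.0,"turn": 0.0},{"tx": -0.014,"ty": 0.002,"tz": 0.0,"turn": 0.0},{"tx": -0.01,"ty": 0.001,"tz": 0.0,"turn": 0.0},{"tx": -0.01,"ty": 0.001,"tz": 0.0,"turn": 0.0},{"tx": 0.0,"ty": 0.0,"tz": 0.0,"turn": 0.0},{"tx": 0.0,"ty": 0.0,"tz": 0.0,"turn": 0.0}], gripper=0.0)

```text
time_s: 9.8
position: [0.5081, 0.2294, 0.2427]
tcp_rot: [[0.139, 0.99, 0.002], [0.99, -0.139, 0.0], [0.001, 0.002, -1.0]]
force: [2.4, 0.4, -0.2]
opening: 0.213
```

Call:
play_rows(series=[{"tx": 0.02,"ty": -0.0027,"tz": 0.0,"turn": 0.0},{"tx": 0.03,"ty": -0.004,"tz": 0.0,"turn": 0.0},{"tx": 0.044,"ty": -0.006,"tz": 0.0,"turn": 0.0},{"tx": 0.0,"ty": 0.0,"tz": 0.0,"turn": 0.0},{"tx": 0.0,"ty": 0.0,"tz": 0.0,"turn": 0.0}], gripper=0.0)

```text
time_s: 10.3
position: [0.5827, 0.2187, 0.2415]
tcp_rot: [[0.14, 0.99, -0.002], [0.99, -0.14, -0.0], [-0.0, -0.002, -1.0]]
force: [-0.7, -0.3, -0.4]
opening: 0.212
```

```bash
python3 shot.py l wrist side scene; python3 - <<'E'
import cv2
a=cv2.imread('pics/l_scene.png')[120:230,310:450];b=cv2.imread('pics/l_side.png')[210:330,120:270]
cv2.imwrite('pics/l_c.png',cv2.resize(a,None,fx=5,fy=5,interpolation=cv2.INTER_CUBIC))
cv2.imwrite('pics/l_d.png',cv2.resize(b,None,fx=5,fy=5,interpolation=cv2.INTER_CUBIC))
E
```

```text
10.3 [0.5827 0.2187 0.2415] [[0.14, 0.99, -0.002], [0.99, -0.14, -0.0], [-0.0, -0.002, -1.0]] [-0.75 -0.34 -0.37] 0.212 [ 10.3  33.4  85.2   0.   61.5 -71.7]
```

View pics/l_wrist.png

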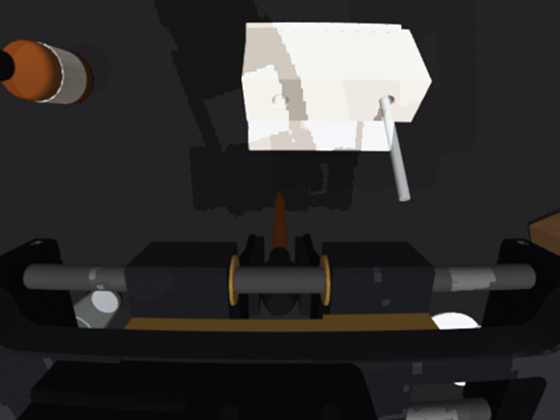

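View pics/l_c.png

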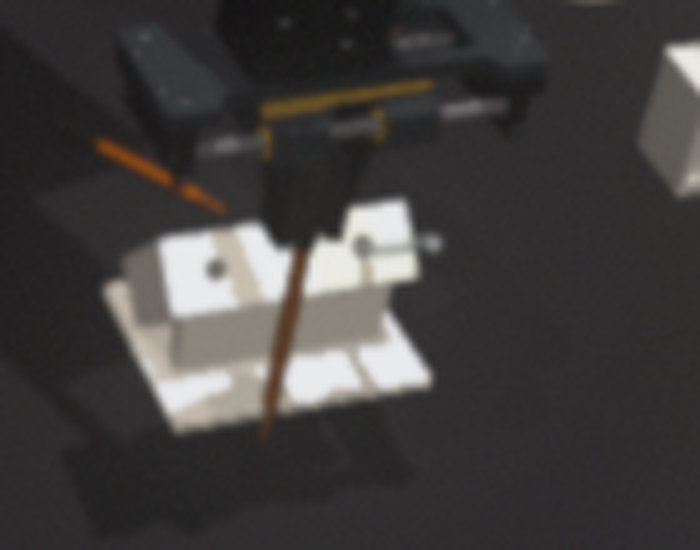

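View pics/l_d.png

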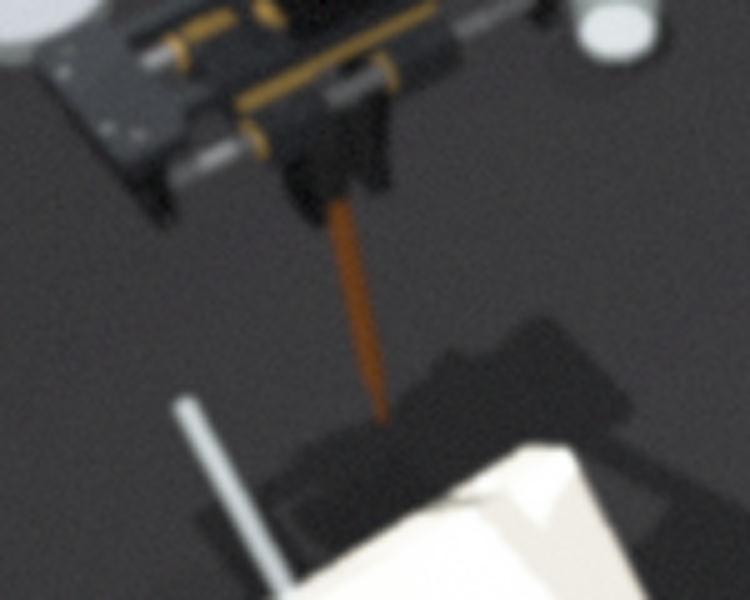

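```bash
python3 - <<'E'
from h import *; import pickle
L=lambda c:pickle.load(open(f'pics/l_{c}.pkl','rb'))
w,d,s=L('wrist'),L('side'),L('scene')
S=lambda x,y:(310+(x+.5)/5-.5,120+(y+.5)/5-.5); D=lambda x,y:(120+(x+.5)/5-.5,210+(y+.5)/5-.5)
g=np.array([.5827,.2187,.1905])
a,b=S(264,437),D(383,420)
for o in ([(s,a),(d,b)],[(s,a),(d,b),(w,(280,194))],[(d,b),(w,(280,194))],[(s,a),(w,(280,194))]):
    t,e=tri(o);v=g-t;print(t.round(4),np.round(e,4),np.linalg.norm(v).round(4),'lean xdir',np.degrees(np.arctan2(v[0],v[2])),'ydir',np.degrees(np.arctan2(v[1],v[2])))
u,e=tri([(s,S(301,250)),(d,D(340,202))]);t,_=tri([(s,a),(d,b)]);v=u-t;print(u,e,np.degrees(np.arctan2(v[0],v[2])),np.degrees(np.arctan2(v[1],v[2])))
for zz in (0,-.1,-.165): print(proj(s,g+[0,0,zz]),proj(d,g+[0,0,zz]),proj(w,g+[0,0,zz]))
print(a,b)
E
```

```text
[0.5781 0.2188 0.0267] [0.001 0.001] 0.1639 lean xdir 1.617636219690334 ydir -0.03681214743176091
[0.5801 0.2186 0.0273] [0.0007 0.0027 0.0028] 0.1632 lean xdir 0.921898005128029 ydir 0.043032022058535395
[0.5828 0.2172 0.0213] [0.0022 0.0022] 0.1692 lean xdir -0.019207967385239017 ydir 0.49378951914698505
[0.5818 0.2184 0.0299] [0.0009 0.0009] 0.1606 lean xdir 0.32002337334097986 ydir 0.11131115806425239
[0.58402064 0.21726912 0.16301652] [0.0011996746657915378, 0.0011996746657915289] 2.497680742338483 -0.6455503702112229
[[371.03368826 160.38644172]] [[185.18960388 241.47184062]] [[280.26381364 263.50042835]]
[[365.84238021 190.67387957]] [[191.03095083 273.85178722]] [[279.80179873 210.6700994 ]]
[[362.78207239 208.34510779]] [[194.46725263 292.79847119]] [[279.65093579 193.48628712]]
(362.4, 207.0) (196.2, 293.6)
```

The pipette is now within about 1–2° of upright by triangulation, with its tip at wrist pixel (280,194). I'll lift it and look at the flask.

Call:
play_rows(series=[{"tx": 0.0,"ty": 0.0,"tz": 0.0434,"turn": 0.0},{"tx": 0.0,"ty": 0.0,"tz": 0.0434,"turn": 0.0},{"tx": 0.0,"ty": 0.0,"tz": 0.0434,"turn": 0.0},{"tx": 0.0,"ty": 0.0,"tz": 0.0434,"turn": 0.0},{"tx": 0.0,"ty": 0.0,"tz": 0.0434,"turn": 0.0},{"tx": 0.0,"ty": 0.0,"tz": 0.0,"turn": 0.0}], gripper=0.0)

```text
time_s: 11.05
position: [0.5833, 0.2199, 0.4221]
tcp_rot: [[0.138, 0.99, 0.011], [0.99, -0.138, 0.002], [0.004, 0.011, -1.0]]
force: [0.2, -0.5, -0.3]
opening: 0.207
```

```bash
python3 shot.py m side scene; python3 - <<'E'
import cv2
a=cv2.imread('pics/m_scene.png')[200:290,130:250]
cv2.imwrite('pics/m_c.png',cv2.resize(a,None,fx=6,fy=6,interpolation=cv2.INTER_CUBIC))
E
```

```text
11.05 [0.5833 0.2199 0.4221] [[0.138, 0.99, 0.011], [0.99, -0.138, 0.002], [0.004, 0.011, -1.0]] [ 0.2  -0.53 -0.32] 0.207 [ 10.4  23.4  72.8   0.   83.1 -71.7]
```

View pics/m_c.png

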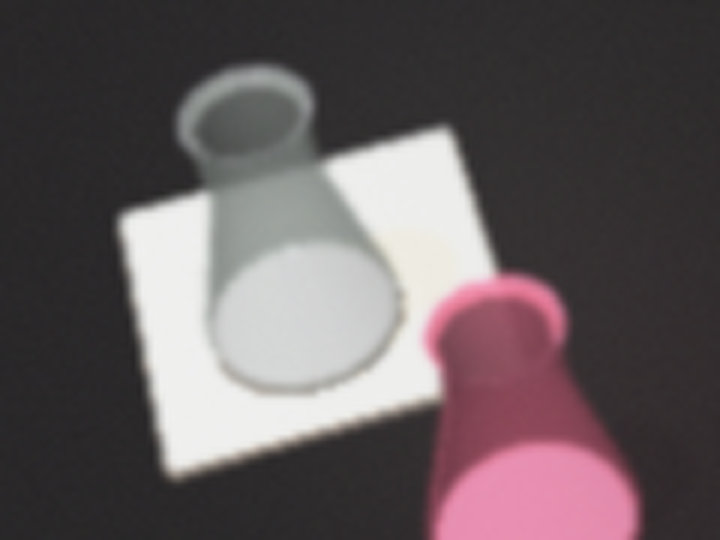

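View pics/m_side.png

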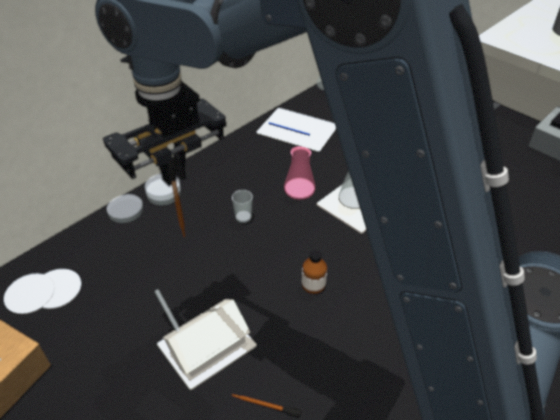

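View pics/m_scene.png

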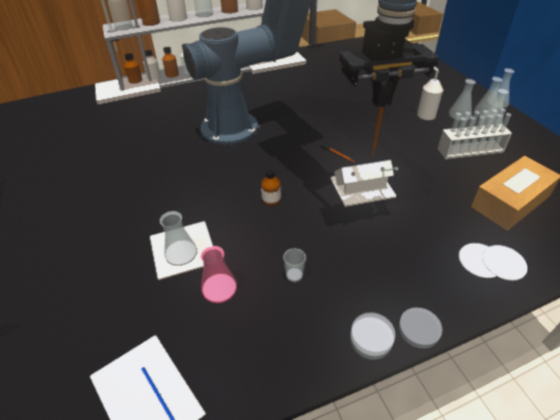

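```bash
python3 - <<'E'
from h import *; import pickle
s=pickle.load(open('pics/m_scene.pkl','rb'))
S=lambda x,y:(130+(x+.5)/6-.5,200+(y+.5)/6-.5)
print(atz(s,S(247,115),.133),atz(s,S(307,317),.010))
m=np.array([*atz(s,S(247,115),.133)])
t=np.linspace(0,2*np.pi,40)
im=cv2.resize(s['pixels'][200:290,130:250],None,fx=6,fy=6,interpolation=cv2.INTER_CUBIC)
b=m.copy()
for c,r,z,col in ((m,.026,.133,(0,0,255)),(m,.022,.133,(0,255,0)),(m,.042,.008,(255,0,0))):
    q=proj(s,np.c_[c[0]+r*np.cos(t),c[1]+r*np.sin(t),0*t+z]);q=(q-[130,200]+.5)*6-.5
    cv2.polylines(im,[q.astype(int)],True,col,1)
cv2.imwrite('pics/m_o.png',im)
E
```

```text
[ 0.53648723 -0.28049796  0.133     ] [ 0.53579827 -0.28061439  0.01      ]
```

View pics/m_o.png

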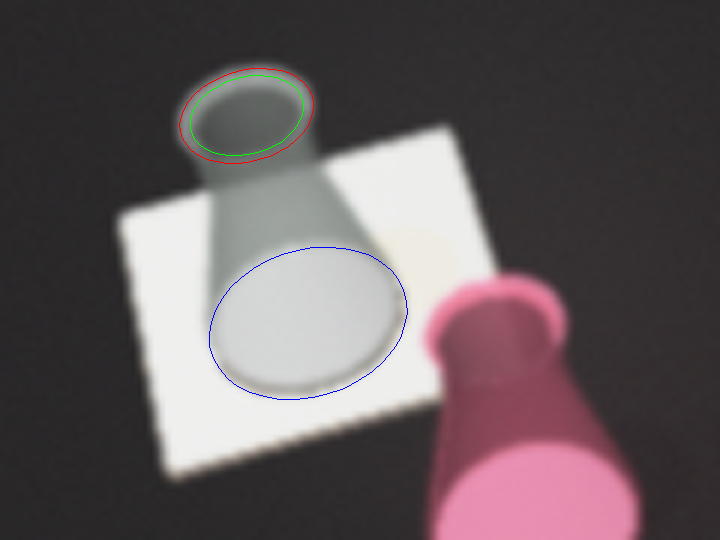

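Call:
play_rows(series=[{"tx": 0.0,"ty": -0.02,"tz": 0.0,"turn": 0.0},{"tx": -0.004,"ty": -0.04,"tz": 0.0,"turn": 0.0},{"tx": -0.004,"ty": -0.05,"tz": 0.0,"turn": 0.0},{"tx": -0.004,"ty": -0.05,"tz": 0.0,"turn": 0.0},{"tx": -0.004,"ty": -0.05,"tz": 0.0,"turn": 0.0},{"tx": -0.004,"ty": -0.05,"tz": 0.0,"turn": 0.0},{"tx": -0.004,"ty": -0.05,"tz": 0.0,"turn": 0.0},{"tx": -0.004,"ty": -0.05,"tz": 0.0,"turn": 0.0},{"tx": -0.004,"ty": -0.05,"tz": 0.0,"turn": 0.0},{"tx": -0.004,"ty": -0.05,"tz": 0.0,"turn": 0.0}], gripper=0.0)

```text
time_s: 12.15
position: [0.5518, -0.1509, 0.4137]
tcp_rot: [[0.139, 0.99, -0.004], [0.99, -0.139, 0.002], [0.001, -0.005, -1.0]]
force: [1.3, 0.4, 0.1]
opening: 0.208
```

Call:
play_rows(series=[{"tx": -0.004,"ty": -0.05,"tz": 0.0,"turn": 0.0},{"tx": -0.004,"ty": -0.05,"tz": 0.0,"turn": 0.0},{"tx": -0.004,"ty": -0.04,"tz": 0.0,"turn": 0.0},{"tx": -0.003,"ty": -0.024,"tz": 0.0,"turn": 0.0},{"tx": 0.0,"ty": 0.0,"tz": 0.0,"turn": 0.0},{"tx": 0.0,"ty": 0.0,"tz": 0.0,"turn": 0.0},{"tx": 0.0,"ty": 0.0,"tz": 0.0,"turn": 0.0}], gripper=0.0)

```text
time_s: 12.85
position: [0.5415, -0.2784, 0.4156]
tcp_rot: [[0.137, 0.991, -0.001], [0.991, -0.137, 0.001], [0.001, -0.001, -1.0]]
force: [-0.5, -0.3, -0.5]
opening: 0.213
```

```bash
python3 shot.py n wrist side scene; python3 - <<'E'
import cv2
a=cv2.imread('pics/n_scene.png')[130:270,120:260]
cv2.imwrite('pics/n_c.png',cv2.resize(a,None,fx=4,fy=4,interpolation=cv2.INTER_CUBIC))
E
```

```text
12.85 [ 0.5415 -0.2784  0.4156] [[0.137, 0.991, -0.001], [0.991, -0.137, 0.001], [0.001, -0.001, -1.0]] [-0.47 -0.32 -0.49] 0.213 [ -37.7   22.6   75.1    0.    82.4 -119.8]
```

View pics/n_wrist.png

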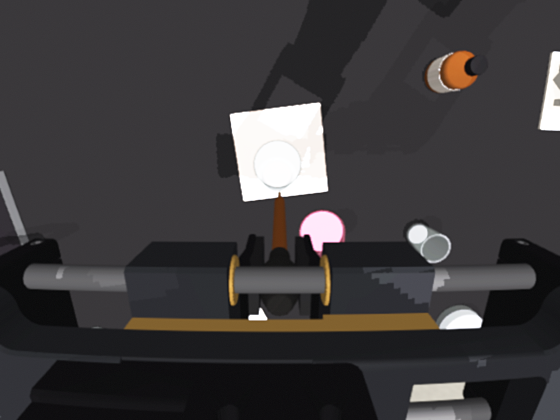

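View pics/n_c.png

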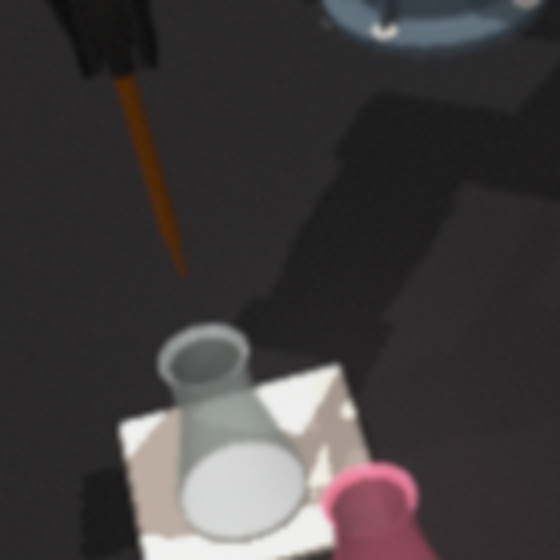

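View pics/n_side.png

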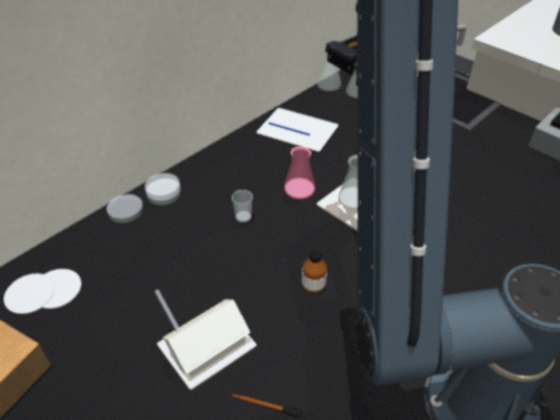

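```bash
python3 - <<'E'
from h import *; import pickle
s=pickle.load(open('pics/n_scene.pkl','rb'));w=pickle.load(open('pics/n_wrist.pkl','rb'))
S=lambda x,y:(120+(x+.5)/4-.5,130+(y+.5)/4-.5)
g=np.array([.5415,-.2784,.3646]);a=S(184,275)
t,e=tri([(s,a),(w,(280,195))]);v=g-t;print(t,e,np.linalg.norm(v),np.degrees(np.arctan2(v[:2],v[2])))
t2=g-[0,0,.164];print(a,proj(s,t2),proj(w,t2), 'upper',S(122,80),proj(s,g-[0,0,.03]))
print('scene tip at z=.201',atz(s,a,.201))
# tube centreline scene
print('line obs slope',(184-125)/(275-80.),'pred',(lambda q:(q[1]-q[0]))(proj(s,[g-[0,0,.03],t2])))
m=np.array([.5365,-.2805,.133]);print('mouth in wrist',proj(w,m),'base',proj(w,[m[0],m[1],.01]))
im=cv2.resize(w['pixels'][90:260,200:360],None,fx=4,fy=4,interpolation=cv2.INTER_CUBIC)
th=np.linspace(0,6.28,40)
for r,z in ((.026,.133),(.042,.008)):
    q=(proj(w,np.c_[m[0]+r*np.cos(th),m[1]+r*np.sin(th),0*th+z])-[200,90]+.5)*4
    cv2.polylines(im,[q.astype(int)],True,(0,0,255),1)
cv2.imwrite('pics/n_w.png',im[:600])
E
```

```text
[ 0.54294089 -0.2782077   0.20231947] [0.00033350377541002105, 0.000333503775410122] 0.1622870363865589 [-0.50871748 -0.06789417]
(165.625, 198.375) [[165.74939602 198.52875745]] [[279.33239333 193.41532407]] upper (150.125, 149.625) [[151.37037216 148.75593052]]
scene tip at z=.201 [ 0.54135872 -0.27856686  0.201     ]
line obs slope 0.30256410256410254 pred [14.37902386 49.77282694]
mouth in wrist [[277.08095237 177.93650075]] base [[277.42768342 164.97183696]]
```

View pics/n_w.png

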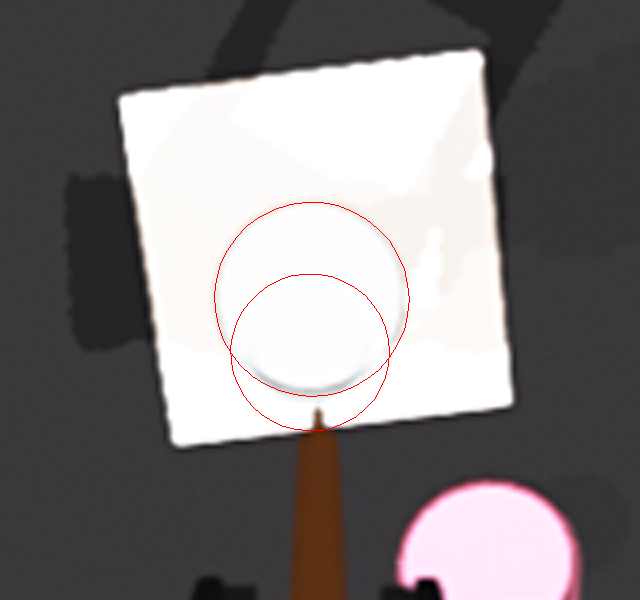

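Call:
play_rows(series=[{"tx": -0.0068,"ty": -0.0026,"tz": 0.0,"turn": 0.0},{"tx": 0.0,"ty": 0.0,"tz": -0.016,"turn": 0.0},{"tx": 0.0,"ty": 0.0,"tz": -0.016,"turn": 0.0},{"tx": 0.0,"ty": 0.0,"tz": -0.016,"turn": 0.0},{"tx": 0.0,"ty": 0.0,"tz": 0.0,"turn": 0.0},{"tx": 0.0,"ty": 0.0,"tz": 0.0,"turn": 0.0},{"tx": 0.0,"ty": 0.0,"tz": 0.0,"turn": 0.0},{"tx": 0.0,"ty": 0.0,"tz": 0.0,"turn": 0.0}], gripper=0.0)

```text
time_s: 13.8
position: [0.5365, -0.2824, 0.3782]
tcp_rot: [[0.139, 0.99, 0.001], [0.99, -0.139, -0.001], [-0.001, 0.001, -1.0]]
force: [-0.9, -0.3, -0.3]
opening: 0.211
```

```bash
python3 shot.py o wrist scene; python3 - <<'E'
from h import *; import pickle
a=cv2.imread('pics/o_scene.png')[130:270,120:260]
cv2.imwrite('pics/o_c.png',cv2.resize(a,None,fx=4,fy=4,interpolation=cv2.INTER_CUBIC))
w=cv2.imread('pics/o_wrist.png')[90:260,200:360];cv2.imwrite('pics/o_w.png',cv2.resize(w,None,fx=3.5,fy=3.5,interpolation=cv2.INTER_CUBIC))
E
```

```text
13.8 [ 0.5365 -0.2824  0.3782] [[0.139, 0.99, 0.001], [0.99, -0.139, -0.001], [-0.001, 0.001, -1.0]] [-0.87 -0.26 -0.35] 0.211 [ -38.3   24.    78.8   -0.    77.2 -120.3]
```

View pics/o_c.png

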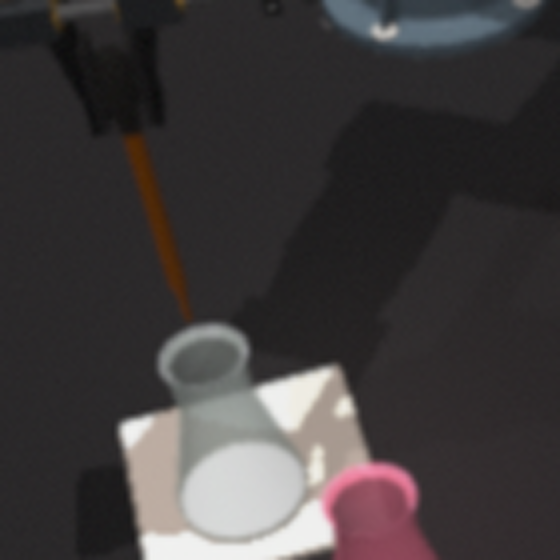

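View pics/o_w.png

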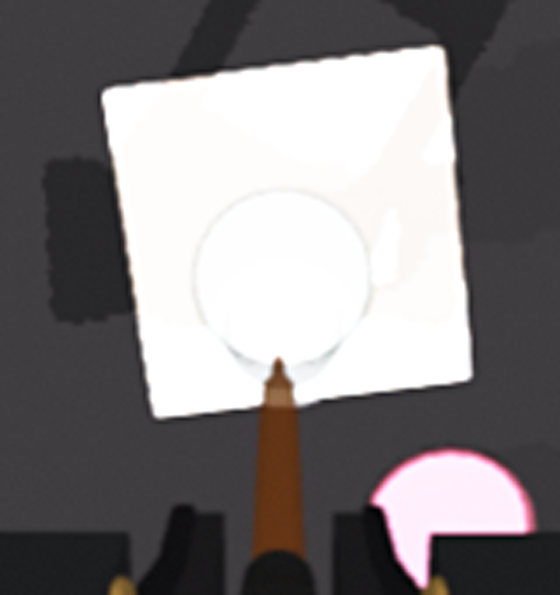

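View pics/o_scene.png

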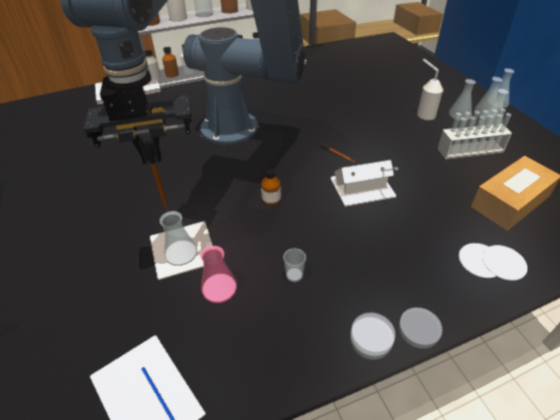

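```bash
python3 - <<'E'
from h import *; import pickle
s=pickle.load(open('pics/o_scene.pkl','rb'));w=pickle.load(open('pics/o_wrist.pkl','rb'))
S=lambda x,y:(120+(x+.5)/4-.5,130+(y+.5)/4-.5); W=lambda x,y:(200+(x+.5)/3.5-.5,90+(y+.5)/3.5-.5)
g=np.array([.5365,-.2824,.3272]);a=S(188,319);b=W(279,358)
t,e=tri([(s,a),(w,b)]);v=g-t;print(t,e,np.linalg.norm(v),np.degrees(np.arctan2(v[:2],v[2])))
print(atz(s,S(203,359),.133),a,b,proj(s,g-[0,0,.164]),proj(w,g-[0,0,.164]))
print(bot.read_state()['position'])
E
```

```text
[ 0.5351631  -0.28297835  0.16335583] [0.00043069807889383464, 0.00043069807889388305] 0.1638506438621891 [0.46749899 0.20224542]
[ 0.53821454 -0.28168624  0.133     ] (166.625, 209.375) (279.3571428571429, 191.92857142857144) [[167.17771496 209.68883882]] [[279.66227592 193.06339931]]
[ 0.53637074 -0.28228104  0.37809706]
```

Call:
play_rows(series=[{"tx": 0.0022,"ty": 0.0022,"tz": 0.0,"turn": 0.0},{"tx": 0.0,"ty": 0.0,"tz": 0.0,"turn": 0.0},{"tx": 0.0,"ty": 0.0,"tz": 0.0,"turn": 0.0},{"tx": 0.0,"ty": 0.0,"tz": 0.0,"turn": 0.0},{"tx": 0.0,"ty": 0.0,"tz": 0.0,"turn": 0.0},{"tx": 0.0,"ty": 0.0,"tz": 0.0,"turn": 0.0},{"tx": 0.0,"ty": 0.0,"tz": 0.0,"turn": 0.0},{"tx": 0.0,"ty": 0.0,"tz": 0.0,"turn": 0.0}], gripper=0.0)

```text
time_s: 14.7
position: [0.5379, -0.2804, 0.3775]
tcp_rot: [[0.139, 0.99, 0.0], [0.99, -0.139, -0.0], [-0.0, 0.0, -1.0]]
force: [-0.3, -0.0, -0.6]
opening: 0.211
```

```bash
python3 shot.py p wrist scene; python3 - <<'E'
from h import *
a=cv2.imread('pics/p_scene.png')[130:270,120:260]
cv2.imwrite('pics/p_c.png',cv2.resize(a,None,fx=4,fy=4,interpolation=cv2.INTER_CUBIC))
E
```

```text
14.7 [ 0.5379 -0.2804  0.3775] [[0.139, 0.99, 0.0], [0.99, -0.139, -0.0], [-0.0, 0.0, -1.0]] [-0.35 -0.   -0.58] 0.211 [ -38.1   24.    78.7    0.    77.2 -120.1]
```

View pics/p_c.png

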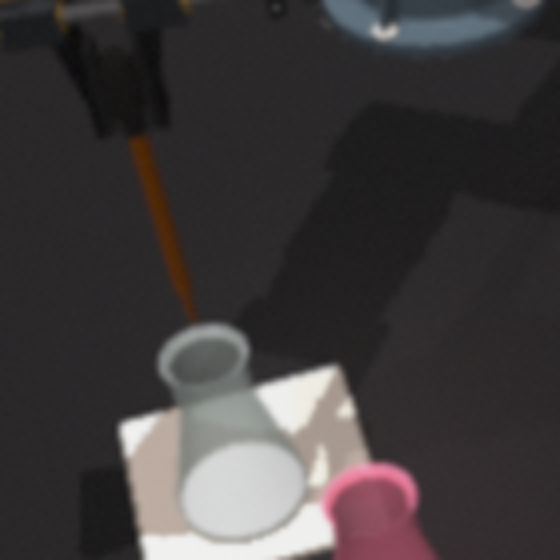

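The crop shows the tip at about (192,319), just above the flask's mouth at (203,358). Nothing is touching and the flask hasn't moved, so I'll hand in.

```bash
python3 -c "
from rig import bot
print(bot.hand_in())"
```

```text
the job is handed in; nothing more can be done
None
```

I handed the job in at about 14.8 s, with the arm still holding the pipette upright over the clear flask. I gripped it by the bulb, drew it out of the rack along its slant, and turned it upright by pressing the tube against the rack's lower front edge. I then lifted it and carried it across.

**Final position:** before a last 2 mm correction, triangulation put the tip at (0.535, -0.283, 0.163). The flask mouth is near (0.537, -0.281, 0.133), so the tip was about 30 mm above the rim and 2–3 mm off centre. After the correction I judged it only from the picture: it looked centred and clear of the glass, but I did not triangulate again.

**Uprightness:** the last triangulation showed a lean of about 0.5°. Just after the turn, different camera pairs disagreed, giving 0–2.5°.

**Forces and bystanders:** the readings I took stayed under 3 N. In the pictures the flask, rod, beaker, bottle and pink flask stayed where they were.

**Checks that fell short:** the side camera's view of the flask was blocked by the arm, so the final checks used only the scene and wrist cameras. One move call was refused as invalid input and had no effect.

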